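Carry the sample row over to the tray in reverse order

ROBOT

A 6-joint arm with a two-finger parallel gripper is mounted at the origin on the work surface. World frame = base frame: x ahead of the robot, y to its left, z up, the work surface at z = 0. Lengths are in m, angles in rad, forces in N, time in s.
With the tool pointing down it reaches from about 0.25 to 0.775 m from the base axis. Payload 4 kg.
Tool frame: the origin (TCP) lies midway between the tips of the shut fingers; the grasp point (between the pads) lies 19 mm behind it; z points along the fingers, y is the line along which they close (so a half turn about z gives the same grasp; the last joint's range is limited). The gripper opens to 94 mm and grips with 3 to 60 N. Pads are 16 mm wide; open, the fingers measure 119 mm over their backs; the gripper's body (75 mm by 177 mm) begins 78 mm behind the grasp point.
Start: joints at [1.062, 0.087, 1.371, -0, 1.684, -0.103], TCP at [0.217, 0.505, 0.206] pointing down, gripper open.
Joint ranges: [-3.1, 3.1], [-0.76, 2.03], [0.27, 2.55], [-1.08, 4.22], [0.17, 2.65], [-2.57, 2.57]. Speed limits (rad/s): [2.79, 2.79, 3.14, 3.14, 3.14, 3.14].

INTERFACE

Orientations are given as [roll, pitch, yaw] about the fixed x, y, z axes, in that order (R = Rz(yaw) Ry(pitch) Rx(roll)).
In Python, from bench import robot gives the robot as it stands.
- The arm moves only by the tool servo_tool, never from a script. Its argument "moves" is a list of rows, each a list of 5 numbers: the shift along the tool's x, y, z in units of 25 mm (1.0 is 25 mm), then the turn about the tool's z in units of 6 degrees (1.0 is 6 degrees), then the closure, from 0 (fully open) to 1 (shut). In form: [[dx, dy, dz, yaw, gripper], ...]. A call has 1 to 10 rows; each row is the pose to reach, as a shift and turn from the pose commanded when the call began, along the tool's axes at that moment; what a row does not reach only later rows make up. A row lasts 1/12 s, in which the tool goes at most 41.7 mm and 7.16 degrees, less where a joint would pass 70% of its speed; a pose out of reach is approached as far as the arm can. A call with a gripper value outside its range is refused whole. The fingers move at their own pace and stop on an object; the grip force is fixed at half the most. Time passes only in rows, so rows that repeat a pose let the fingers close. It gives the time, the measured TCP pose, the force, the opening and the grip force at its end, in the units of the state.
- robot.get_obs(): the state, without advancing time (a new reading comes with each control period).
- robot.snapshot(name): name is "scene" or "top" or "wrist"; returns a dict with "image" (400x640x3 uint8, blue, green, red), "fx", "fy", "cx", "cy" (pixels), "k1" (the pictures are not rectified: a ray, as slopes to the right and down, at radius r is drawn at 1 + k1 r^2 times it, then the intrinsics apply), "eye" and "orientation" of the camera in the world; the wrist camera has in their place "T_tool_cam" (4x4, takes a point from camera to tool coordinates, whose origin is the TCP and whose axes are the flange's). Camera axes: x right, y down, z forward; pixel columns grow to the right and rows downward; lengths in m; the calibration is good to about 2 mm. A picture is of the moment at which its call begins: read the wrist's pose just before it. There is no depth.
- robot.close_job(): hands the job in; it is judged then, once.
The state is a dict: "time": time; "joint_positions": joint angles; "qvel": joint speeds; "joint_torque": joint torques, N m; "tool_pos": TCP position; "ee_rot": TCP orientation; "wrist_force": force on the tool from outside, world axes, zero at the start; "wrist_torque": the same for the moment, N m; "width": finger opening in m; "finger_force": force on a finger pad.
Only numpy, scipy, OpenCV 4.12 (cv2) and the standard library are available. Lean on these libraries where they do the work, as an engineer would, in place of code of your own. Each camera call takes 0.05 s, during which the arm holds its last target. There are 200 camera calls.

TASK

Move the four sample containers from the flat metal rack into the empty grey tray, one upright in each compartment, in reverse order: the one that stands nearest the rack's carrying loop goes furthest from the tray's loop, the next one beside it, and so on, until the one furthest from the rack's loop is nearest the tray's loop. Never tip one over.

Things in the scene. Friction and masses are not known exactly. Their poses are not given: they have to be found in the camera images.
- rack: Loaded rack, fixed: aluminium plate 330 x 90 x 6 mm; steel carrying loop (60 wide, 49 mm high) at its x = +160 mm end, away from the robot. Four places, each with a black rubber pad 4 mm thick, at x = -112.5, -37.5, 37.5, 112.5 mm, y = 0. 6 mm high ridges across the ends. Origin: underside, middle of the row; z up. Left or right of centre, yaw within 0.45 rad.
- tray: Empty tray, fixed: grey plastic 330 x 90 mm, floor 6 mm thick; steel loop as on the rack at its x = +160 mm end, away from the robot. Four compartments centred at x = -112.5, -37.5, 37.5, 112.5 mm, y = 0, each 69 x 66 mm (x, y) inside, walls 8 mm above the floor. Origin: underside, middle of the row; z up. On the other side from the rack, yaw within 0.45 rad.
- round: Round stainless tin, 46 mm diameter, body 52 mm tall, small black knob on top, 62 mm overall. Origin: centre of the foot, z up. Loose, one rigid piece, 75 to 225 g. Starts upright on its own pad on the rack, foot 10 mm above the table, within 6 mm of the pad's centre, yaw within 0.15 rad of the rack's; at any of the four places.
- square: Square white plastic bottle, 40 x 40 mm, sides along x and y, body 52 mm tall, round black cap, 66 mm overall. Origin: centre of the foot, z up. Loose, one rigid piece, 75 to 225 g. Starts upright on its own pad on the rack, foot 10 mm above the table, within 6 mm of the pad's centre, yaw within 0.15 rad of the rack's; at any of the four places.
- hex: Six-sided aluminium jar, 42 mm across flats (two face +y and -y), body 50 mm tall, dark round lid, 58 mm overall. Origin: centre of the foot, z up. Loose, one rigid piece, 75 to 225 g. Starts upright on its own pad on the rack, foot 10 mm above the table, within 6 mm of the pad's centre, yaw within 0.15 rad of the rack's; at any of the four places.
- slim: Slim round brass tube, 30 mm diameter, body 72 mm tall, steel stopper, 84 mm overall. Origin: centre of the foot, z up. Loose, one rigid piece, 75 to 225 g. Starts upright on its own pad on the rack, foot 10 mm above the table, within 6 mm of the pad's centre, yaw within 0.15 rad of the rack's; at any of the four places.
- pad_round: Black rubber pad fixed on the rack under the round container at the start, round, 60 mm across, 4 mm thick; it stays there and so keeps the mark of that container's starting place. Fixed. Origin: centre of its underside, z up.
- pad_square: Black rubber pad fixed on the rack under the square container at the start, square, 54 mm, 4 mm thick; it stays there and so keeps the mark of that container's starting place. Fixed. Origin: centre of its underside, z up.
- pad_hex: Black rubber pad fixed on the rack under the hex container at the start, six-sided, 56 mm across flats, 4 mm thick; it stays there and so keeps the mark of that container's starting place. Fixed. Origin: centre of its underside, z up.
- pad_slim: Black rubber pad fixed on the rack under the slim container at the start, small and round, 44 mm across, 4 mm thick; it stays there and so keeps the mark of that container's starting place. Fixed. Origin: centre of its underside, z up.
Not all that is in view belongs to the job. Of the things shaped like the slim, the brass one is meant.

How it is judged:
By the outcome, as a careful person would: the job done as asked, in the order asked, and still so for the second after the job is handed in, with the robot touching nothing.
It also fails if it takes over 112 s, if anything falls off the work surface, if the arm or the gripper's body presses on something with over 40 N, if the wrist force passes 120 N, or if a joint passes its speed limit or range.

## Working session

There is one attempt and no reset: what is moved stays moved. The work goes in short steps, Python scripts to look and compute and a tool call to move; the robot and the scene stay as the last step left them, time stands still between calls to the robot, and variables do not carry over. Pictures are saved under pics/ and viewed, at most 14 in all, crops included, and the job is handed in when it is done.

Besides the shell and the picture viewer there is one more tool, called after "Emit:" as a command line: name --pt "numbers of a row" for each row, then --argument value for the rest. servo_tool: Moves the arm, as the interface text tells. Its arguments: {"type":"object","properties":{"moves":{"type":"array"}},"required":["moves"]}

```bash
mkdir -p pics
cat > h.py <<'E'
import numpy as np, cv2
from scipy.spatial.transform import Rotation as R
from bench import robot
def snap(n,f):
    o=robot.get_obs(); s=robot.snapshot(n); cv2.imwrite('pics/'+f+'.png',s['image']); 
    d={k:v for k,v in s.items() if k!='image'}; d['obs']=o; d['img']=s['image']
    np.save('pics/'+f+'.npy',d,allow_pickle=True); return d
def load(f): return np.load('pics/'+f+'.npy',allow_pickle=True).item()
def campose(d):
    if 'eye' in d:
        q=np.array(d['orientation'],float)
        Rm=q if q.shape==(3,3) else R.from_euler('xyz',q).as_matrix()
        return Rm,np.array(d['eye'])
    Rt=R.from_euler('xyz',d['obs']['ee_rot']).as_matrix(); T=np.array(d['T_tool_cam'])
    return Rt@T[:3,:3], Rt@T[:3,3]+np.array(d['obs']['tool_pos'])
def px2w(d,u,v,z):
    K=np.array([[d['fx'],0,d['cx']],[0,d['fy'],d['cy']],[0,0,1.]])
    p=cv2.undistortPoints(np.array([[[u,v]]],float),K,np.array([d['k1'],0,0,0.]))[0,0]
    Rm,e=campose(d); r=Rm@np.array([p[0],p[1],1]); return e+r*(z-e[2])/r[2]
def w2px(d,P):
    Rm,e=campose(d); c=(np.atleast_2d(P)-e)@Rm; s=c[:,:2]/c[:,2:]; s=s*(1+d['k1']*(s**2).sum(1,keepdims=True))
    return s*[d['fx'],d['fy']]+[d['cx'],d['cy']]
E
python3 - <<'E'
from h import *
print(robot.get_obs())
for n in('top','scene'):
    d=snap(n,n+'0'); print({k:v for k,v in d.items() if k not in('img','obs')})
E
```

```text
{'time': 0.0, 'joint_positions': array([ 1.06191971e+00,  8.79469867e-02,  1.37225605e+00, -1.97043197e-05,
        1.68358330e+00, -1.03101137e-01]), 'qvel': array([-0.00025195,  0.00088424,  0.00024643,  0.00052794,  0.00187134,
        0.00045773]), 'joint_torque': array([ 2.24430412e-03, -3.40177703e+01, -3.02431405e+01,  7.19612301e-02,
        3.27266380e-02, -1.39986269e-04]), 'tool_pos': array([0.21684457, 0.50485141, 0.20430765]), 'ee_rot': array([-3.13940861e+00, -2.06290275e-04,  2.73581475e+00]), 'wrist_force': array([ 1.31692040e+00, -8.58403878e-02, -2.58664457e-04]), 'wrist_torque': array([-0.00459315, -0.01126558, -0.01085411]), 'finger_force': 0.0, 'width': 0.0939930655077799}
{'fx': 465.7890045568791, 'fy': 465.7890045568791, 'cx': 317.3658801025832, 'cy': 198.68875362860197, 'k1': -0.010462334885770839, 'eye': array([0.41125636, 0.02039503, 0.86787237]), 'orientation': array([-3.00650429,  0.01146813, -1.58817049])}
{'fx': 384.96470370995604, 'fy': 384.96470370995604, 'cx': 320.75435451742874, 'cy': 205.4633642180215, 'k1': 0.02966736002406969, 'eye': array([0.91620721, 0.03018118, 0.59838852]), 'orientation': array([-2.53596323, -0.00501334,  1.55424638])}
```

View pics/top0.png

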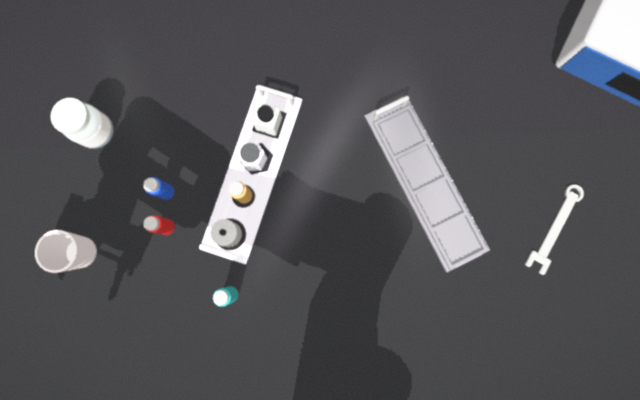

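View pics/scene0.png

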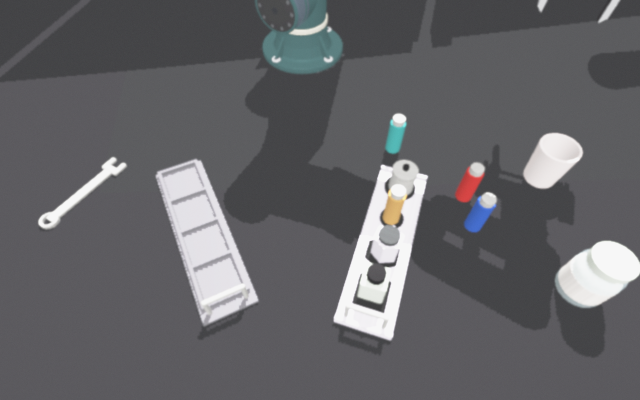

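The top view shows the rack (loop at about (280,88)) with square, hex, slim and round in order from the loop. The tray's loop is at about (393,107). Next I'll enlarge both.

Run:
```python
from h import *
im=load('top0')['img']
a=im[75:275,190:310]; b=im[85:285,360:500]
a=cv2.resize(a,None,fx=3,fy=3,interpolation=cv2.INTER_CUBIC); b=cv2.resize(b,None,fx=3,fy=3,interpolation=cv2.INTER_CUBIC)
cv2.imwrite('pics/c1.png',np.hstack([a,b]))
```

```text
(no output)
```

View pics/c1.png

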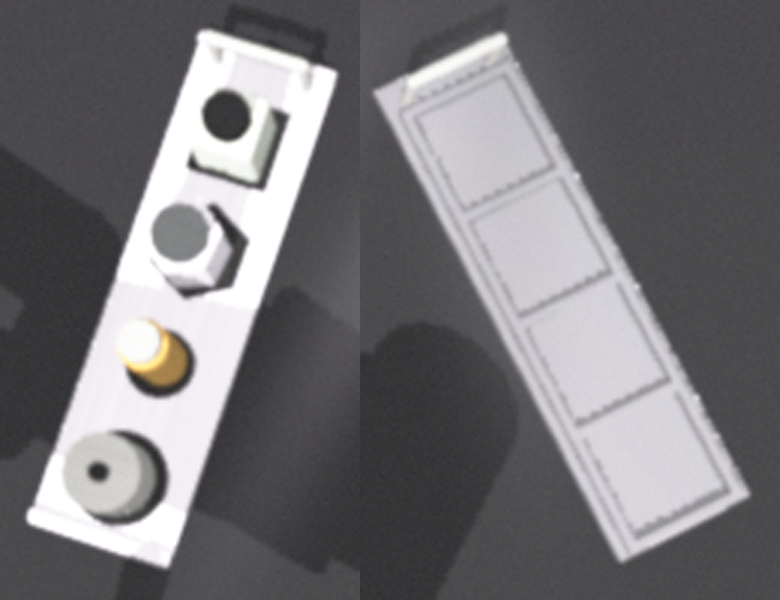

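The crop gives corners and lid centres: square cap (226,115), hex lid (180,233), slim stopper (140,342), round knob (98,471). The rack and tray corners are also readable.

Run:
```python
from h import *
d=load('top0')
P=lambda u,v,z,ox,oy:px2w(d,(u+.5)/3-.5+ox,(v+.5)/3-.5+oy,z)[:2]
def fit(m,w):
    m=np.array(m);w=np.array(w);mc=m-m.mean(0);wc=w-w.mean(0)
    th=np.arctan2((mc[:,0]*wc[:,1]-mc[:,1]*wc[:,0]).sum(),(mc*wc).sum())
    Rm=np.array([[np.cos(th),-np.sin(th)],[np.sin(th),np.cos(th)]]);t=w.mean(0)-Rm@m.mean(0)
    print('th',th,'t',t,'res',np.abs(w-m@Rm.T-t).max(0));return Rm,t
rk=[P(337,70,.008,190,75),P(170,567,.012,190,75),P(28,515,.012,190,75),P(198,35,.010,190,75)]
mr=[[.165,-.045],[-.165,-.045],[-.165,.045],[.165,.045]]
Rr,tr=fit(mr,rk)
tk=[P(15,92,.014,360,85),P(388,495,.014,360,85),P(262,560,.014,360,85)]
mt=[[.165,.045],[-.165,-.045],[-.165,.045]]
Rt,tt=fit(mt,tk)
for n,c,z in[('square',(226,115),.076),('hex',(180,233),.068),('slim',(140,342),.094),('round',(98,471),.072)]:
    w=P(*c,z,190,75); print(n,w,'rackframe',Rr.T@(w-tr))
for x in(-.1125,-.0375,.0375,.1125): print(x,Rr@[x,0]+tr,Rt@[x,0]+tt, np.linalg.norm(Rt@[x,0]+tt))
```

```text
th -0.3254293840025913 t [0.58173287 0.15110379] res [0.00382056 0.0022702 ]
th 0.43996773187795724 t [ 0.55738347 -0.17358578] res [0.00235475 0.00234541]
square [0.67322035 0.11726967] rackframe [ 0.09750292 -0.0028083 ]
hex [0.60472475 0.14541787] rackframe [0.023603   0.00196338]
slim [0.53621621 0.16372444] rackframe [-0.04716267 -0.00259415]
round [0.46566167 0.1913929 ] rackframe [-0.12286009  0.0010647 ]
-0.1125 [0.4751376 0.1870718] [ 0.45559736 -0.22150069] 0.5065881056506878
-0.0375 [0.54620111 0.16309312] [ 0.52345476 -0.18955742] 0.5567197727613346
0.0375 [0.61726463 0.13911445] [ 0.59131217 -0.15761415] 0.6119577615980627
0.1125 [0.68832814 0.11513577] [ 0.65916958 -0.12567088] 0.6710422479820409
```

```bash
cat >> h.py <<'E'
def go(x,y,z,yaw):
    o=robot.get_obs(); Rm=R.from_euler('xyz',o['ee_rot']).as_matrix()
    s=Rm.T@(np.array([x,y,z])-o['tool_pos'])/.025
    t=-(yaw-o['ee_rot'][2]); t=(t+np.pi/2)%np.pi-np.pi/2
    print('t',round(o['time'],2),'pos',o['tool_pos'].round(4),'yaw',round(o['ee_rot'][2],3),'move',s.round(2),'turn',round(np.degrees(t)/6,2),'rows',np.ceil(max(np.linalg.norm(s)*25/41.7,abs(np.degrees(t))/7.16)))
E
python3 - <<'E'
from h import *
d=load('top0')
P=lambda u,v,z,ox,oy:px2w(d,(u+.5)/3-.5+ox,(v+.5)/3-.5+oy,z)[:2]
a=P(484-360,140,.008,360,85);b=P(657-360,465,.008,360,85); print('tray c1,c4',a,b,np.linalg.norm(a-b),np.arctan2(*(a-b)[::-1]))
a=P(337,70,.006,190,75);b=P(170,567,.012,190,75);c=P(28,515,.012,190,75);print('rack len',np.linalg.norm(a-b),np.linalg.norm(b-c))
go(.575,.150,.25,2.817)
E
```

```text
tray c1,c4 [ 0.65425015 -0.13269924] [ 0.44743163 -0.22994856] 0.22854174519729364 0.4395375864219656
rack len 0.3313698138959026 0.09321693464300229
t 0.1 pos [0.2169 0.5049 0.2044] yaw 2.736 move [-18.76  -7.39  -1.81] turn -0.78 rows 13.0
```

Emit:
servo_tool --pt "-1.5 -0.6 -1.6 -0.1 0" --pt "-3 -1.2 -1.8 -0.2 0" --pt "-4.5 -1.8 -1.8 -0.3 0" --pt "-6 -2.4 -1.8 -0.4 0" --pt "-7.5 -3 -1.8 -0.5 0" --pt "-9 -3.6 -1.8 -0.6 0" --pt "-10.5 -4.2 -1.8 -0.7 0" --pt "-12 -4.8 -1.8 -0.8 0" --pt "-13.5 -5.4 -1.8 -0.8 0" --pt "-15 -6 -1.8 -0.8 0"

```text
time: 0.93
tool_pos: [0.5025, 0.2186, 0.25]
ee_rot: [-3.141, -0.001, 2.82]
wrist_force: [1.3, 0.9, 0.7]
width: 0.0938
finger_force: 0.0
```

Emit:
servo_tool --pt "-1.4 -0.5 0 0 0" --pt "-2.8 -1 0 0 0" --pt "-3.76 -1.4 0 0 0" --pt "-3.76 -1.4 0 0 0" --pt "-3.76 -1.4 0 0 0" --pt "-3.76 -1.4 0 0 0"

```text
time: 1.43
tool_pos: [0.5791, 0.1577, 0.25]
ee_rot: [-3.142, -0.002, 2.82]
wrist_force: [0.0, 1.2, 0.3]
width: 0.0943
finger_force: 0.0
```

Run:
```python
from h import *
go(.575,.150,.25,2.817); d=snap('wrist','w1'); print(d['T_tool_cam'],d['k1'])
```

```text
t 1.43 pos [0.5791 0.1577 0.25  ] yaw 2.82 move [ 0.06 -0.35 -0.  ] turn 0.03 rows 1.0
[[-5.78416521e-04 -9.61136335e-01 -2.76073562e-01  8.18877685e-02]
 [ 9.99999767e-01 -4.55509127e-04 -5.09320822e-04 -4.12614901e-04]
 [ 3.63772721e-04 -2.76073792e-01  9.61136374e-01 -1.79961556e-01]
 [ 0.00000000e+00  0.00000000e+00  0.00000000e+00  1.00000000e+00]] -0.04567261193696288
```

View pics/w1.png

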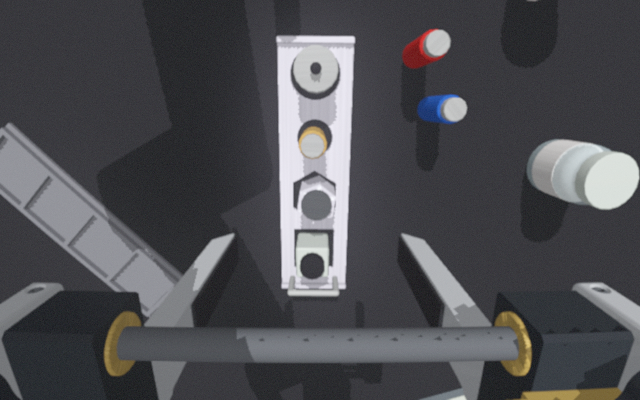

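The wrist view shows round knob (316,69), slim stopper (313,146), hex lid (317,205) and square cap (312,265). The rack's near end runs (277,40)–(355,40) and its far end is around y=290.

Run:
```python
from h import *
d=load('w1')
for n,c,z in[('square',(312,265),.076),('hex',(317,205),.068),('slim',(313,146),.094),('round',(316,69),.072),('rnearR',(277,41),.012),('rnearL',(355,41),.012),('tray',(7,125),.014),('tray2',(146,317),.014)]: print(n,px2w(d,*c,z))
c=np.array([.45084,-.22632]) 
go(.675,.116,.10,2.817)
```

```text
square [0.66939038 0.12022918 0.076     ]
hex [0.60371961 0.14838101 0.068     ]
slim [0.53638236 0.16670772 0.094     ]
round [0.46589226 0.19342119 0.072     ]
rnearR [0.41615716 0.16197993 0.012     ]
rnearL [0.44491669 0.24797941 0.012     ]
tray [ 0.39226435 -0.19919752  0.014     ]
tray2 [ 0.70277169 -0.15131872  0.014     ]
t 1.48 pos [0.5789 0.1582 0.2504] yaw 2.821 move [-4.18 -0.39  6.01] turn 0.04 rows 5.0
```

```bash
python3 -c "
from h import *
go(.671,.119,.026,2.817)"
```

```text
t 1.48 pos [0.5789 0.1582 0.2504] yaw 2.821 move [-4.   -0.33  8.97] turn 0.04 rows 6.0
```

Emit:
servo_tool --pt "-1.5 -0.1 0 0 0" --pt "-3 -0.2 0.3 0 0" --pt "-4 -0.33 1.5 0 0" --pt "-4 -0.33 3 0 0" --pt "-4 -0.33 4 0 0" --pt "-4 -0.33 5 0 0" --pt "-4 -0.33 5 0 0" --pt "-4 -0.33 5 0 0"

```text
time: 2.15
tool_pos: [0.6702, 0.1192, 0.1242]
ee_rot: [-3.14, -0.004, 2.821]
wrist_force: [0.4, -0.6, 0.5]
width: 0.0942
finger_force: 0.0
```

```bash
python3 -c "
from h import *
go(.671,.119,.026,2.817)"
```

```text
t 2.15 pos [0.6702 0.1192 0.1242] yaw 2.821 move [-0.04  0.01  3.93] turn 0.04 rows 3.0
```

Accurate. Descend and grip.

Emit:
servo_tool --pt "0 0 1 0 0" --pt "0 0 2 0 0" --pt "0 0 3 0 0" --pt "0 0 3.6 0 0" --pt "0 0 3.9 0 0" --pt "0 0 3.9 0 0" --pt "0 0 3.9 0 0.3" --pt "0 0 3.9 0 0.6" --pt "0 0 3.9 0 0.8" --pt "0 0 3.9 0 0.8"

```text
time: 2.98
tool_pos: [0.673, 0.1181, 0.03]
ee_rot: [3.14, 0.003, 2.82]
wrist_force: [-0.1, 0.6, -0.6]
width: 0.0709
finger_force: 0.0
```

Emit:
servo_tool --pt "0 0 0 0 0.8" --pt "0 0 0 0 0.8" --pt "0 0 0 0 0.8"

```text
time: 3.23
tool_pos: [0.672, 0.1179, 0.0282]
ee_rot: [3.141, 0.0, 2.82]
wrist_force: [-0.3, 1.3, -0.4]
width: 0.0509
finger_force: 0.0
```

Emit:
servo_tool --pt "0 0 0 0 0.8" --pt "0 0 0 0 0.8" --pt "0 0 0 0 0.8" --pt "0 0 -0.3 0 0.8" --pt "0 0 -1 0 0.8" --pt "0 0 -2 0 0.8" --pt "0 0 -3 0 0.8" --pt "0 0 -4 0 0.8" --pt "0 0 -5 0 0.8" --pt "0 0 -5 0 0.8"

```text
time: 4.07
tool_pos: [0.6749, 0.1181, 0.1606]
ee_rot: [3.137, 0.011, 2.819]
wrist_force: [-0.1, -0.2, 0.1]
width: 0.0398
finger_force: 30.0
```

Run:
```python
from h import *
# tray axis: c4 (-112.5) and others; average of two estimates
m=np.array([.5508,-.1813]); th=.4397; u=np.array([np.cos(th),np.sin(th)])
for x in(-.1125,-.0375,.0375,.1125): print(x,m+u*x)
p=m-u*.1125; print(robot.get_obs()['width'],robot.get_obs()['finger_force']); go(p[0],p[1],.16,th+np.pi)
```

```text
-0.1125 [ 0.44900107 -0.22918765]
-0.0375 [ 0.51686702 -0.19726255]
0.0375 [ 0.58473298 -0.16533745]
0.1125 [ 0.65259893 -0.13341235]
0.0397994713191181 29.999724626541138
t 4.07 pos [0.6749 0.1181 0.1606] yaw 2.819 move [  4.17 -16.04  -0.1 ] turn -7.27 rows 10.0
```

Emit:
servo_tool --pt "0.2 -0.7 0 -0.4 0.8" --pt "0.5 -2 0 -1 0.8" --pt "0.85 -3.3 0 -1.6 0.8" --pt "1.2 -4.6 0 -2.2 0.8" --pt "1.5 -5.9 0 -2.8 0.8" --pt "1.85 -7.2 0 -3.4 0.8" --pt "2.2 -8.5 0 -4 0.8" --pt "2.5 -9.8 0 -4.6 0.8" --pt "2.9 -11.1 0 -5.2 0.8" --pt "3.2 -12.4 0 -5.8 0.8"

```text
time: 4.9
tool_pos: [0.4959, -0.1516, 0.1513]
ee_rot: [3.14, -0.002, -2.853]
wrist_force: [-0.4, 0.3, -1.0]
width: 0.0396
finger_force: 30.0
```

```bash
python3 -c "
from h import *
go(.449,-.2292,.16,.4397)"
```

```text
t 4.9 pos [ 0.4959 -0.1516  0.1513] yaw -2.853 move [ 2.68 -2.44 -0.35] turn -1.44 rows 3.0
```

Emit:
servo_tool --pt "1 -0.9 0 -0.5 0.8" --pt "1.9 -1.7 0 -1 0.8" --pt "2.6 -2.3 0 -1.4 0.8" --pt "2.6 -2.4 0 -1.4 0.8" --pt "2.6 -2.4 0 -1.4 0.8" --pt "2.6 -2.4 0 -1.4 0.8"

```text
time: 5.4
tool_pos: [0.4543, -0.2231, 0.152]
ee_rot: [3.142, -0.003, -2.713]
wrist_force: [-0.7, 1.1, -1.0]
width: 0.0399
finger_force: 30.0
```

```bash
python3 -c "
from h import *
go(.449,-.2292,.024,.4397); d=snap('wrist','w2'); print(robot.get_obs()['joint_positions'].round(2))"
```

```text
t 5.4 pos [ 0.4543 -0.2231  0.152 ] yaw -2.713 move [ 0.28 -0.13  5.12] turn -0.11 rows 4.0
[-0.57  0.01  1.56 -0.    1.58 -2.57]
```

View pics/w2.png

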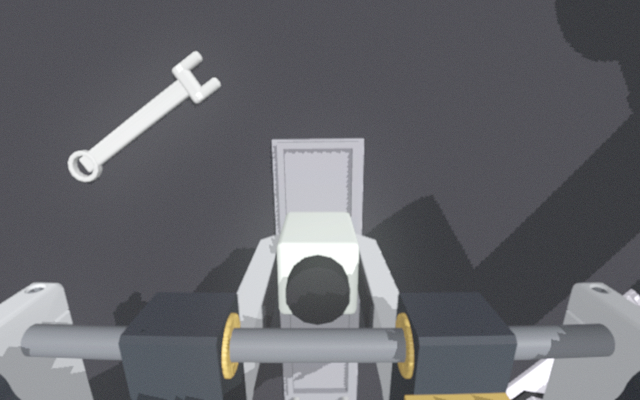

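The wrist view shows the square held upright, with the tray's near corners at (273,140) and (363,139). Joint 6 is at its limit, so I'll place this one a few degrees short of the tray's yaw.

Run:
```python
from h import *
d=load('w2'); d['obs']['time']
a=px2w(d,273,140,.014);b=px2w(d,363,139,.014);print(a,b,np.linalg.norm(a-b),'yaw',np.arctan2(*(a-b)[:2][::-1])-np.pi/2)
a=px2w(d,285,151,.014);b=px2w(d,352,151,.014);print(a,b,np.linalg.norm(a-b))
print('c4 est',(a+b)[:2]/2+.0345*np.array([np.cos(.44),np.sin(.44)]))
```

```text
[ 0.42488017 -0.2822896   0.014     ] [ 0.38861841 -0.20500606  0.014     ] 0.08536780314026393 yaw -2.7028838676493123
[ 0.42976673 -0.26782494  0.014     ] [ 0.40318047 -0.20950675  0.014     ] 0.06409243904141879
c4 est [ 0.44768753 -0.22397093]
```

Emit:
servo_tool --pt "0.1 0 0.3 0.6 0.8" --pt "0.3 0 1.2 0.6 0.8" --pt "0.3 0 2.2 0.6 0.8" --pt "0.3 0 3.2 0.6 0.8" --pt "0.3 0 4 0.6 0.8" --pt "0.3 0 4.4 0.6 0.8" --pt "0.3 0 4.6 0.6 0.8" --pt "0.3 0 4.6 0.6 0.8" --pt "0.3 0 4.6 0.6 0.8" --pt "0.3 0 4.6 0.6 0.8"

```text
time: 6.28
tool_pos: [0.4485, -0.2278, 0.0396]
ee_rot: [-3.137, -0.001, -2.777]
wrist_force: [-0.9, 0.6, -1.1]
width: 0.0398
finger_force: 30.0
```

```bash
python3 -c "
from h import *
go(.448,-.227,.024,.4397); print(robot.get_obs()['joint_positions'].round(3),robot.get_obs()['wrist_force'])"
```

```text
t 6.28 pos [ 0.4485 -0.2278  0.0396] yaw -2.777 move [0.01 0.04 0.62] turn -0.71 rows 1.0
[-0.581  0.076  1.72  -0.003  1.342 -2.516] [-0.86337122  0.64833639 -1.06382003]
```

Emit:
servo_tool --pt "0 0 0.3 0 0.8" --pt "0 0 0.5 0 0.8" --pt "0 0 0.6 0 0.8" --pt "0 0 0.6 0 0.8" --pt "0 0 0.6 0 0.8" --pt "0 0 0.6 0 0.8"

```text
time: 6.78
tool_pos: [0.4474, -0.2275, 0.0238]
ee_rot: [-3.139, -0.002, -2.777]
wrist_force: [-1.6, 0.9, 6.2]
width: 0.0396
finger_force: 30.0
```

Emit:
servo_tool --pt "0 0 0 0 0.45" --pt "0 0 0 0 0.3" --pt "0 0 0 0 0.2" --pt "0 0 0 0 0.2" --pt "0 0 0 0 0.2" --pt "0 0 -1 0 0.2" --pt "0 0 -2.5 0 0" --pt "0 0 -4 0 0" --pt "0 0 -5.5 0 0" --pt "0 0 -7 0 0"

```text
time: 7.62
tool_pos: [0.4472, -0.2266, 0.1995]
ee_rot: [-3.14, -0.003, -2.777]
wrist_force: [0.1, -0.9, -0.3]
width: 0.0939
finger_force: 0.0
```

Run:
```python
from h import *
snap('wrist','w3')
go(.604,.147,.16,2.817)
```

```text
t 7.67 pos [ 0.4507 -0.2289  0.2089] yaw -2.777 move [-11.08  11.89   1.86] turn 6.58 rows 10.0
```

View pics/w3.png

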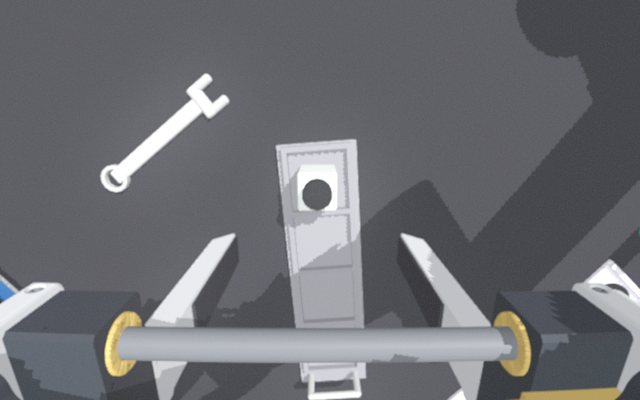

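The square stands upright in the near compartment. The next compartments are centred around (324,241) and (328,294).

Run:
```python
from h import *
d=load('w3')
for c,z in[((324,241),.01),((328,294),.01),((316,195),.072)]: print(px2w(d,*c,z))
```

```text
[ 0.51290387 -0.19311476  0.01      ]
[ 0.57839029 -0.16233591  0.01      ]
[ 0.44754996 -0.22775289  0.072     ]
```

Emit:
servo_tool --pt "-0.8 0.8 0 0.5 0" --pt "-2 2.1 0 1.1 0" --pt "-3.1 3.3 0 1.7 0" --pt "-4.2 4.5 0 2.3 0" --pt "-5.3 5.7 0.2 2.9 0" --pt "-6.4 6.9 0.4 3.5 0" --pt "-7.5 8.1 0.7 4.2 0" --pt "-8.6 9.2 1 5 0" --pt "-9.8 10.5 1.4 5.8 0" --pt "-10.9 11.7 1.8 6.6 0"

```text
time: 8.5
tool_pos: [0.5971, 0.1419, 0.1521]
ee_rot: [-3.139, -0.0, 2.811]
wrist_force: [-0.3, -0.7, 0.4]
width: 0.0941
finger_force: 0.0
```

```bash
python3 -c "
from h import *
go(.604,.147,.026,2.817)"
```

```text
t 8.5 pos [0.5971 0.1419 0.1521] yaw 2.811 move [-0.2   0.3   5.05] turn -0.06 rows 4.0
```

Emit:
servo_tool --pt "-0.05 0.1 0 0 0" --pt "-0.05 0.1 0.3 0 0" --pt "-0.05 0.1 0.8 0 0.2" --pt "-0.05 0.1 1 0 0.2" --pt "-0.05 0.1 1 0 0.2"

```text
time: 8.92
tool_pos: [0.5969, 0.14, 0.1253]
ee_rot: [-3.136, -0.004, 2.813]
wrist_force: [-0.3, -0.1, 0.8]
width: 0.0778
finger_force: 0.0
```

```bash
python3 -c "
from h import *
go(.604,.147,.026,2.817)"
```

```text
t 8.92 pos [0.5969 0.14   0.1253] yaw 2.813 move [-0.2   0.38  3.97] turn -0.04 rows 3.0
```

Emit:
servo_tool --pt "-0.2 0.36 0.5 0 0.2" --pt "-0.2 0.36 1.5 0 0.2" --pt "-0.2 0.36 2.5 0 0.2" --pt "-0.2 0.36 3.4 0 0.2" --pt "-0.2 0.36 3.95 0 0.2" --pt "-0.2 0.36 3.95 0 0.2" --pt "-0.2 0.36 3.95 0 0.5" --pt "-0.2 0.36 3.95 0 0.8" --pt "-0.2 0.36 3.95 0 0.8" --pt "-0.2 0.36 3.95 0 0.8"

```text
time: 9.75
tool_pos: [0.6071, 0.1485, 0.031]
ee_rot: [-3.14, 0.002, 2.815]
wrist_force: [-1.0, 0.5, -0.1]
width: 0.0522
finger_force: 0.0
```

Emit:
servo_tool --pt "0 0 0 0 0.8" --pt "0 0 0 0 0.8" --pt "0 0 0 0 0.8" --pt "0 0 0 0 0.8"

```text
time: 10.08
tool_pos: [0.6067, 0.1483, 0.0304]
ee_rot: [-3.139, 0.002, 2.815]
wrist_force: [-0.7, -1.4, 6.4]
width: 0.0437
finger_force: 28.2
```

Emit:
servo_tool --pt "0 0 0 0 0.8" --pt "0 0 0 0 0.8" --pt "0 0 -0.3 0 0.8" --pt "0 0 -1 0 0.8" --pt "0 0 -2 0 0.8" --pt "0 0 -3 0 0.8" --pt "0 0 -4 0 0.8" --pt "0 0 -5 0 0.8" --pt "0 0 -5 0 0.8"

```text
time: 10.83
tool_pos: [0.6087, 0.1497, 0.16]
ee_rot: [3.139, 0.008, 2.815]
wrist_force: [0.5, 0.0, -1.5]
width: 0.0433
finger_force: 28.3
```

```bash
python3 -c "
from h import *
go(.515,-.195,.155,.4397)"
```

```text
t 10.83 pos [0.6087 0.1497 0.16  ] yaw 2.815 move [ -0.87 -14.26   0.17] turn -7.32 rows 9.0
```

Emit:
servo_tool --pt "0 -0.6 0 -0.3 0.8" --pt "-0.1 -1.9 0 -0.9 0.8" --pt "-0.2 -3.2 0 -1.6 0.8" --pt "-0.3 -4.5 0 -2.3 0.8" --pt "-0.35 -5.8 0 -3 0.8" --pt "-0.45 -7.1 0 -3.7 0.8" --pt "-0.5 -8.4 0 -4.4 0.8" --pt "-0.6 -9.7 0 -5.1 0.8" --pt "-0.7 -11 0 -5.8 0.8" --pt "-0.75 -12.3 0 -6.5 0.8"

```text
time: 11.67
tool_pos: [0.5236, -0.1492, 0.1523]
ee_rot: [3.141, -0.005, -2.784]
wrist_force: [0.2, 0.1, -1.4]
width: 0.0435
finger_force: 28.3
```

```bash
python3 -c "
from h import *
go(.515,-.195,.155,.4397)"
```

```text
t 11.67 pos [ 0.5236 -0.1492  0.1523] yaw -2.784 move [ 0.97 -1.59 -0.1 ] turn -0.78 rows 2.0
```

Emit:
servo_tool --pt "0.3 -0.6 0 -0.3 0.8" --pt "0.7 -1.1 0 -0.6 0.8" --pt "0.9 -1.45 0 -0.6 0.8" --pt "0.9 -1.45 0 -0.6 0.8" --pt "0.9 -1.45 0 -0.6 0.8" --pt "0.9 -1.45 0 -0.6 0.8"

```text
time: 12.17
tool_pos: [0.5166, -0.1891, 0.1542]
ee_rot: [-3.141, -0.003, -2.724]
wrist_force: [-0.1, 0.3, -1.9]
width: 0.0435
finger_force: 28.3
```

```bash
python3 -c "
from h import *
go(.515,-.195,.0264,.4397); snap('wrist','w4'); print(robot.get_obs()['joint_positions'].round(2))"
```

```text
t 12.17 pos [ 0.5166 -0.1891  0.1542] yaw -2.724 move [ 0.14 -0.19  5.11] turn -0.22 rows 4.0
[-0.45  0.1   1.45 -0.    1.59 -2.44]
```

View pics/w4.png

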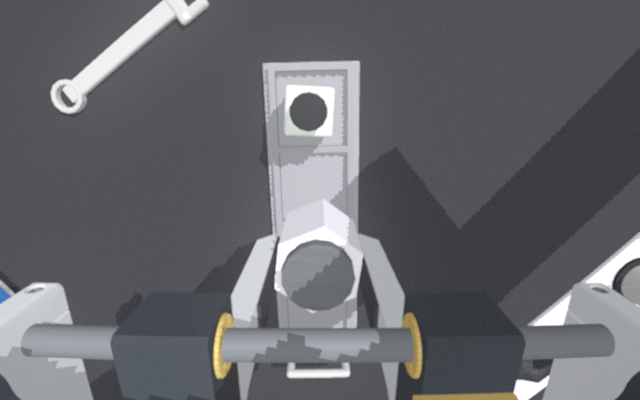

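The hex is held upright, slightly yawed, above the second compartment. Lowering it.

Emit:
servo_tool --pt "0.14 -0.1 0.3 0 0.8" --pt "0.14 -0.17 1.2 0 0.8" --pt "0.14 -0.17 2.2 0 0.8" --pt "0.14 -0.17 3.2 0 0.8" --pt "0.14 -0.17 4 0 0.8" --pt "0.14 -0.17 4.5 0 0.8" --pt "0.14 -0.17 4.6 0 0.8" --pt "0.14 -0.17 4.6 0 0.8" --pt "0.14 -0.17 4.6 0 0.8" --pt "0.14 -0.17 4.6 0 0.8"

```text
time: 13.05
tool_pos: [0.5162, -0.1964, 0.0419]
ee_rot: [-3.137, -0.0, -2.725]
wrist_force: [0.3, -0.7, -2.2]
width: 0.0432
finger_force: 28.3
```

```bash
python3 -c "
from h import *
go(.515,-.195,.0264,.4397)"
```

```text
t 13.05 pos [ 0.5162 -0.1964  0.0419] yaw -2.725 move [0.02 0.07 0.62] turn -0.22 rows 1.0
```

Emit:
servo_tool --pt "0 0 0.3 0 0.8" --pt "0 0 0.5 0 0.8" --pt "0 0 0.6 0 0.8" --pt "0 0 0.6 0 0.8" --pt "0 0 0.6 0 0.8" --pt "0 0 0.6 0 0.8"

```text
time: 13.55
tool_pos: [0.5153, -0.1961, 0.0262]
ee_rot: [-3.139, -0.002, -2.725]
wrist_force: [-1.3, -0.0, 5.4]
width: 0.0435
finger_force: 28.9
```

Emit:
servo_tool --pt "0 0 0 0 0.45" --pt "0 0 0 0 0.3" --pt "0 0 0 0 0.2" --pt "0 0 0 0 0.2" --pt "0 0 0 0 0.2" --pt "0 0 -1 0 0.2" --pt "0 0 -2.5 0 0.2" --pt "0 0 -4 0 0.2" --pt "0 0 -5.5 0 0.2" --pt "0 0 -7 0 0.2"

```text
time: 14.38
tool_pos: [0.5148, -0.1953, 0.2014]
ee_rot: [-3.14, -0.003, -2.725]
wrist_force: [1.3, -0.8, -0.2]
width: 0.0756
finger_force: 0.0
```

Run:
```python
from h import *
snap('wrist','w5')
go(.536,.165,.18,2.817)
```

```text
t 14.43 pos [ 0.5184 -0.197   0.2111] yaw -2.725 move [-6.5  12.97  1.11] turn 7.08 rows 9.0
```

View pics/w5.png

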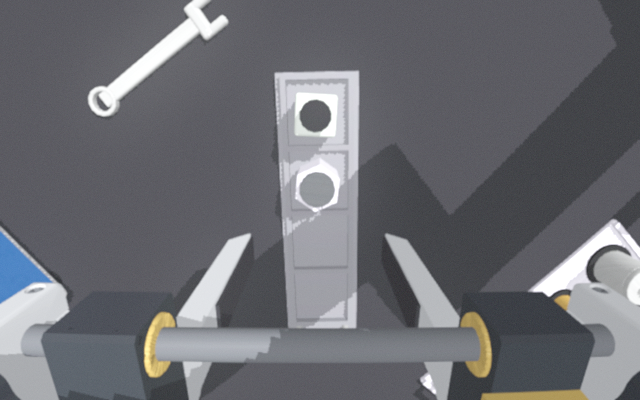

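Square (316,115) and hex (317,188) stand centred in the first two compartments. On to the slim one.

Emit:
servo_tool --pt "-0.4 0.8 0 0.5 0.2" --pt "-1 2.1 0 1.1 0.2" --pt "-1.7 3.4 0 1.8 0.2" --pt "-2.35 4.7 0 2.5 0.2" --pt "-3 6 0.2 3.2 0.2" --pt "-3.7 7.3 0.4 3.9 0.2" --pt "-4.4 8.7 0.6 4.7 0.2" --pt "-5.1 10.1 0.8 5.5 0.2" --pt "-5.8 11.5 1 6.3 0.2" --pt "-6.4 12.9 1 7 0.2"

```text
time: 15.27
tool_pos: [0.5301, 0.166, 0.1723]
ee_rot: [-3.138, -0.002, 2.821]
wrist_force: [-0.1, -0.6, -0.2]
width: 0.0754
finger_force: 0.0
```

Emit:
servo_tool --pt "0 0 0 0 0.2" --pt "0 0 0 0 0.2" --pt "0 0 0 0 0.2"

```text
time: 15.52
tool_pos: [0.5308, 0.1638, 0.1737]
ee_rot: [-3.138, -0.001, 2.826]
wrist_force: [-0.9, -0.1, 0.5]
width: 0.0754
finger_force: 0.0
```

```bash
python3 -c "
from h import *
go(.536,.165,.045,2.817)"
```

```text
t 15.52 pos [0.5308 0.1638 0.1737] yaw 2.826 move [-0.18  0.13  5.15] turn 0.09 rows 4.0
```

Emit:
servo_tool --pt "-0.17 0.13 0.4 0 0.2" --pt "-0.17 0.13 1.4 0 0.2" --pt "-0.17 0.13 2.4 0 0.2" --pt "-0.17 0.13 3.4 0 0.2" --pt "-0.17 0.13 4.4 0 0.2" --pt "-0.17 0.13 5 0 0.2" --pt "-0.17 0.13 5.15 0 0.2" --pt "-0.17 0.13 5.15 0 0.5" --pt "-0.17 0.13 5.15 0 0.9" --pt "-0.17 0.13 5.15 0 0.9"

```text
time: 16.35
tool_pos: [0.5372, 0.1653, 0.047]
ee_rot: [-3.14, 0.002, 2.824]
wrist_force: [0.1, 0.6, 0.1]
width: 0.0588
finger_force: 0.0
```

Emit:
servo_tool --pt "0 0 0 0 0.9" --pt "0 0 0 0 0.9" --pt "0 0 0 0 0.9" --pt "0 0 0 0 0.9" --pt "0 0 0 0 0.9" --pt "0 0 0 0 0.9"

```text
time: 16.85
tool_pos: [0.536, 0.1658, 0.0458]
ee_rot: [-3.139, 0.0, 2.825]
wrist_force: [-0.1, 0.0, 1.0]
width: 0.0295
finger_force: 30.0
```

Emit:
servo_tool --pt "0 0 0 0 0.9" --pt "0 0 -0.3 0 0.9" --pt "0 0 -1 0 0.9" --pt "0 0 -2 0 0.9" --pt "0 0 -3 0 0.9" --pt "0 0 -4 0 0.9" --pt "0 0 -5 0 0.9" --pt "0 0 -5.3 0 0.9" --pt "0 0 -5.3 0 0.9"

```text
time: 17.6
tool_pos: [0.5373, 0.1662, 0.1807]
ee_rot: [-3.141, 0.004, 2.825]
wrist_force: [-0.4, -0.8, -1.1]
width: 0.0293
finger_force: 30.0
```

```bash
python3 -c "
from h import *
go(.582,-.1645,.17,.4397)"
```

```text
t 17.6 pos [0.5373 0.1662 0.1807] yaw 2.825 move [ -5.81 -12.02   0.45] turn -7.22 rows 9.0
```

Emit:
servo_tool --pt "-0.2 -0.5 0 -0.3 0.9" --pt "-0.7 -1.6 0 -0.9 0.9" --pt "-1.3 -2.8 0 -1.6 0.9" --pt "-1.9 -4 0 -2.3 0.9" --pt "-2.5 -5.2 0 -3 0.9" --pt "-3.1 -6.4 0 -3.7 0.9" --pt "-3.7 -7.6 0 -4.4 0.9" --pt "-4.3 -8.8 0 -5.1 0.9" --pt "-4.8 -10 0 -5.9 0.9" --pt "-5.3 -11 0 -6.6 0.9"

```text
time: 18.43
tool_pos: [0.5749, -0.1386, 0.1754]
ee_rot: [3.141, -0.006, -2.764]
wrist_force: [-0.0, 0.4, -0.5]
width: 0.0298
finger_force: 30.0
```

```bash
python3 -c "
from h import *
go(.582,-.1645,.17,.4397)"
```

```text
t 18.43 pos [ 0.5749 -0.1386  0.1754] yaw -2.764 move [ 0.12 -1.07  0.22] turn -0.59 rows 1.0
```

Emit:
servo_tool --pt "0.05 -0.5 0 -0.3 0.9" --pt "0.1 -0.9 0.2 -0.5 0.9" --pt "0.1 -0.9 0.5 -0.5 0.9" --pt "0.1 -0.9 1 -0.5 0.9" --pt "0.1 -0.9 1 -0.5 0.9" --pt "0.1 -0.9 1 -0.5 0.9"

```text
time: 18.93
tool_pos: [0.5808, -0.1571, 0.1508]
ee_rot: [3.139, -0.006, -2.714]
wrist_force: [0.6, -0.1, -1.0]
width: 0.0294
finger_force: 30.0
```

```bash
python3 -c "
from h import *
go(.582,-.1645,.042,.4397)"
```

```text
t 18.93 pos [ 0.5808 -0.1571  0.1508] yaw -2.714 move [ 0.05 -0.3   4.35] turn -0.11 rows 3.0
```

Emit:
servo_tool --pt "0.05 -0.15 0.3 0 0.9" --pt "0.05 -0.27 1 0 0.9" --pt "0.05 -0.27 2 0 0.9" --pt "0.05 -0.27 2.9 0 0.9" --pt "0.05 -0.27 3.5 0 0.9" --pt "0.05 -0.27 3.8 0 0.9" --pt "0.05 -0.27 3.8 0 0.9" --pt "0.05 -0.27 3.8 0 0.9" --pt "0.05 -0.27 3.8 0 0.9"

```text
time: 19.68
tool_pos: [0.5848, -0.1657, 0.0603]
ee_rot: [-3.138, -0.0, -2.714]
wrist_force: [0.2, -1.0, -0.6]
width: 0.0294
finger_force: 30.0
```

```bash
python3 -c "
from h import *
go(.582,-.1645,.042,.4397)"
```

```text
t 19.68 pos [ 0.5848 -0.1657  0.0603] yaw -2.714 move [0.08 0.09 0.73] turn -0.12 rows 1.0
```

Emit:
servo_tool --pt "0.05 0.05 0.3 0 0.9" --pt "0.05 0.05 0.5 0 0.9" --pt "0.05 0.05 0.62 0 0.9" --pt "0.05 0.05 0.7 0 0.9" --pt "0.05 0.05 0.7 0 0.9" --pt "0.05 0.05 0.7 0 0.9"

```text
time: 20.18
tool_pos: [0.582, -0.1648, 0.0417]
ee_rot: [-3.14, -0.002, -2.714]
wrist_force: [-1.5, -0.2, 3.2]
width: 0.0299
finger_force: 30.0
```

Contact with the floor; release.

Emit:
servo_tool --pt "0 0 0 0 0.6" --pt "0 0 0 0 0.4" --pt "0 0 0 0 0.2" --pt "0 0 0 0 0.2" --pt "0 0 0 0 0.2" --pt "0 0 -1 0 0.2" --pt "0 0 -2.5 0 0.1" --pt "0 0 -4 0 0.1" --pt "0 0 -5.5 0 0.1" --pt "0 0 -6.5 0 0.1"

```text
time: 21.02
tool_pos: [0.5833, -0.1648, 0.208]
ee_rot: [-3.136, 0.001, -2.714]
wrist_force: [1.3, -0.3, -0.2]
width: 0.0845
finger_force: 0.0
```

Run:
```python
from h import *
snap('wrist','w6')
go(.466,.192,.16,2.817)
```

```text
t 21.07 pos [ 0.5853 -0.1657  0.2135] yaw -2.714 move [-1.57 15.02  1.97] turn 7.18 rows 10.0
```

View pics/w6.png

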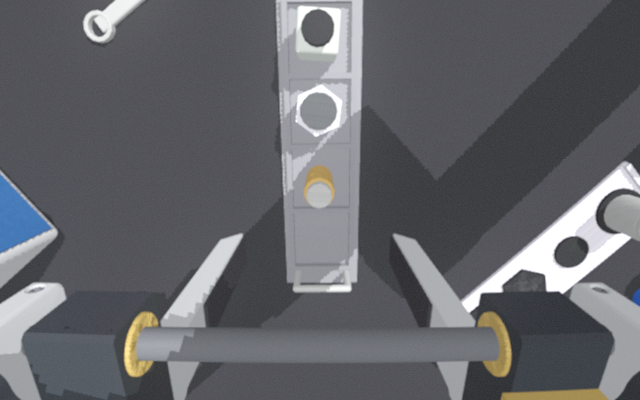

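Slim stands upright in compartment three (319,190). The last compartment's centre is about (322,236).

Run:
```python
from h import *
print(px2w(load('w6'),322,236,.01))
```

```text
[ 0.64603152 -0.13091486  0.01      ]
```

Emit:
servo_tool --pt "-0.1 0.7 0 0.4 0.1" --pt "-0.2 2.1 0 1 0.1" --pt "-0.4 3.6 0 1.7 0.1" --pt "-0.5 5.1 0 2.4 0.1" --pt "-0.7 6.6 0.2 3.1 0.1" --pt "-0.8 8.1 0.4 3.8 0.1" --pt "-1 9.6 0.6 4.5 0.1" --pt "-1.1 11 0.8 5.2 0.1" --pt "-1.3 12.4 1 6 0.1" --pt "-1.45 13.8 1.3 6.6 0.1"

```text
time: 21.9
tool_pos: [0.4718, 0.1661, 0.1704]
ee_rot: [-3.139, 0.0, 2.874]
wrist_force: [0.9, -0.0, -0.1]
width: 0.0843
finger_force: 0.0
```

```bash
python3 -c "
from h import *
go(.466,.192,.16,2.817)"
```

```text
t 21.9 pos [0.4718 0.1661 0.1704] yaw 2.874 move [0.5  0.94 0.41] turn 0.54 rows 1.0
```

Emit:
servo_tool --pt "0.3 0.4 0 0.5 0.1" --pt "0.4 0.8 0.2 0.5 0.1" --pt "0.4 0.8 0.6 0.5 0.1" --pt "0.4 0.8 1.2 0.5 0.1" --pt "0.4 0.8 1.2 0.5 0.1" --pt "0.4 0.8 1.2 0.5 0.1"

```text
time: 22.4
tool_pos: [0.4674, 0.1851, 0.1388]
ee_rot: [-3.137, -0.003, 2.824]
wrist_force: [0.1, 0.1, 0.4]
width: 0.0844
finger_force: 0.0
```

```bash
python3 -c "
from h import *
go(.466,.192,.030,2.817)"
```

```text
t 22.4 pos [0.4674 0.1851 0.1388] yaw 2.824 move [0.13 0.27 4.35] turn 0.07 rows 3.0
```

Emit:
servo_tool --pt "0.13 0.27 0.3 0 0.1" --pt "0.13 0.27 1.2 0 0.1" --pt "0.13 0.27 2.2 0 0.1" --pt "0.13 0.27 3.2 0 0.1" --pt "0.13 0.27 4 0 0.1" --pt "0.13 0.27 4.35 0 0.1" --pt "0.13 0.27 4.35 0 0.1" --pt "0.13 0.27 4.35 0 0.4" --pt "0.13 0.27 4.35 0 0.8" --pt "0.13 0.27 4.35 0 0.8"

```text
time: 23.23
tool_pos: [0.4682, 0.1939, 0.0335]
ee_rot: [-3.141, 0.002, 2.825]
wrist_force: [0.3, 0.6, 0.5]
width: 0.0678
finger_force: 0.0
```

Emit:
servo_tool --pt "0 0 0 0 0.8" --pt "0 0 0 0 0.8" --pt "0 0 0 0 0.8" --pt "0 0 0 0 0.8" --pt "0 0 0 0 0.8" --pt "0 0 0 0 0.8"

```text
time: 23.73
tool_pos: [0.4669, 0.1935, 0.0321]
ee_rot: [-3.139, -0.0, 2.825]
wrist_force: [-0.8, 0.6, 3.1]
width: 0.0454
finger_force: 30.0
```

Emit:
servo_tool --pt "0 0 0 0 0.8" --pt "0 0 -0.3 0 0.8" --pt "0 0 -1 0 0.8" --pt "0 0 -2 0 0.8" --pt "0 0 -3 0 0.8" --pt "0 0 -4 0 0.8" --pt "0 0 -5 0 0.8" --pt "0 0 -5.3 0 0.8" --pt "0 0 -5.3 0 0.8"

```text
time: 24.48
tool_pos: [0.4681, 0.1943, 0.1664]
ee_rot: [-3.142, 0.003, 2.825]
wrist_force: [0.7, 0.3, -2.1]
width: 0.0456
finger_force: 30.0
```

```bash
python3 -c "
from h import *
go(.649,-.132,.16,.4397)"
```

```text
t 24.48 pos [0.4681 0.1943 0.1664] yaw 2.825 move [-10.93 -10.15   0.29] turn -7.22 rows 9.0
```

Emit:
servo_tool --pt "-0.4 -0.4 0 -0.3 0.8" --pt "-1.3 -1.2 0 -0.9 0.8" --pt "-2.3 -2.1 0 -1.6 0.8" --pt "-3.3 -3.1 0 -2.3 0.8" --pt "-4.3 -4 0 -3 0.8" --pt "-5.3 -4.9 0 -3.7 0.8" --pt "-6.3 -5.9 0 -4.4 0.8" --pt "-7.3 -6.8 0 -5.1 0.8" --pt "-8.3 -7.7 0 -5.9 0.8" --pt "-9.3 -8.6 0 -6.6 0.8"

```text
time: 25.32
tool_pos: [0.6202, -0.0841, 0.161]
ee_rot: [3.14, -0.007, -2.763]
wrist_force: [0.3, -0.1, -1.4]
width: 0.0455
finger_force: 30.0
```

```bash
python3 -c "
from h import *
go(.649,-.132,.15,.4397)"
```

```text
t 25.32 pos [ 0.6202 -0.0841  0.161 ] yaw -2.763 move [-0.37 -2.21  0.44] turn -0.58 rows 2.0
```

Emit:
servo_tool --pt "-0.1 -0.7 0 -0.2 0.8" --pt "-0.2 -1.4 0 -0.4 0.8" --pt "-0.3 -1.9 0.2 -0.5 0.8" --pt "-0.35 -2.1 0.5 -0.5 0.8" --pt "-0.35 -2.1 0.8 -0.5 0.8" --pt "-0.35 -2.1 0.8 -0.5 0.8" --pt "-0.35 -2.1 0.8 -0.5 0.8"

```text
time: 25.9
tool_pos: [0.6471, -0.1272, 0.1426]
ee_rot: [3.14, -0.005, -2.713]
wrist_force: [-0.2, -0.3, -2.0]
width: 0.0454
finger_force: 30.0
```

```bash
python3 -c "
from h import *
go(.649,-.132,.028,.4397)"
```

```text
t 25.9 pos [ 0.6471 -0.1272  0.1426] yaw -2.713 move [-0.01 -0.21  4.59] turn -0.11 rows 3.0
```

Emit:
servo_tool --pt "0 -0.1 0.3 0 0.8" --pt "0 -0.2 1 0 0.8" --pt "0 -0.2 2 0 0.8" --pt "0 -0.2 3 0 0.8" --pt "0 -0.2 3.7 0 0.8" --pt "0 -0.2 4 0 0.8" --pt "0 -0.2 4 0 0.8" --pt "0 -0.2 4 0 0.8" --pt "0 -0.2 4 0 0.8"

```text
time: 26.65
tool_pos: [0.6515, -0.1335, 0.0468]
ee_rot: [-3.137, 0.0, -2.714]
wrist_force: [-1.0, -0.3, -1.3]
width: 0.0455
finger_force: 30.0
```

```bash
python3 -c "
from h import *
go(.649,-.132,.028,.4397)"
```

```text
t 26.65 pos [ 0.6515 -0.1335  0.0468] yaw -2.714 move [0.07 0.1  0.75] turn -0.12 rows 1.0
```

Emit:
servo_tool --pt "0.05 0.05 0.3 0 0.8" --pt "0.05 0.05 0.5 0 0.8" --pt "0.05 0.05 0.62 0 0.8" --pt "0.05 0.05 0.7 0 0.8" --pt "0.05 0.05 0.7 0 0.8" --pt "0.05 0.05 0.7 0 0.8"

```text
time: 27.15
tool_pos: [0.6484, -0.1327, 0.0281]
ee_rot: [-3.14, -0.002, -2.714]
wrist_force: [-2.7, 0.1, 4.6]
width: 0.0454
finger_force: 30.0
```

Emit:
servo_tool --pt "0 0 0 0 0.45" --pt "0 0 0 0 0.3" --pt "0 0 0 0 0.2" --pt "0 0 0 0 0.2" --pt "0 0 0 0 0.2" --pt "0 0 -1 0 0.2" --pt "0 0 -2.5 0 0.1" --pt "0 0 -4 0 0.1" --pt "0 0 -5.5 0 0.1" --pt "0 0 -6.5 0 0.1"

```text
time: 27.98
tool_pos: [0.6498, -0.1327, 0.1943]
ee_rot: [-3.136, 0.002, -2.714]
wrist_force: [0.5, 0.1, -0.2]
width: 0.0847
finger_force: 0.0
```

Emit:
servo_tool --pt "1 2 0 0 0.1" --pt "2 4 0 0 0.1" --pt "2 5 0 0 0.1" --pt "2 5 0 0 0.1" --pt "2 5 0 0 0.1" --pt "2 5 0 0 0.1"

```text
time: 28.48
tool_pos: [0.5519, -0.0395, 0.1899]
ee_rot: [-3.138, -0.002, -2.714]
wrist_force: [-0.0, -0.7, -1.3]
width: 0.0847
finger_force: 0.0
```

Run:
```python
from h import *
snap('top','top1')
d=snap('scene','scene1')
```

```text
(no output)
```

View pics/scene1.png

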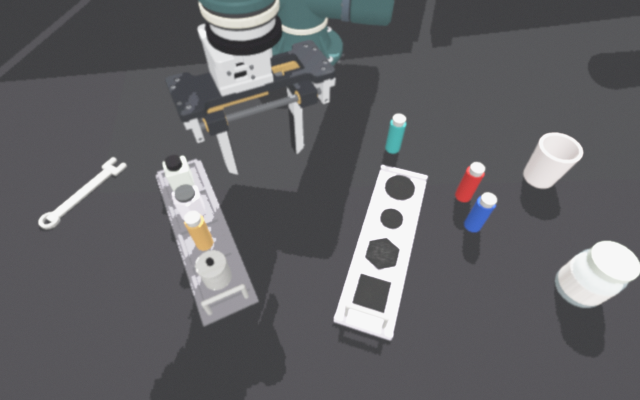

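View pics/top1.png

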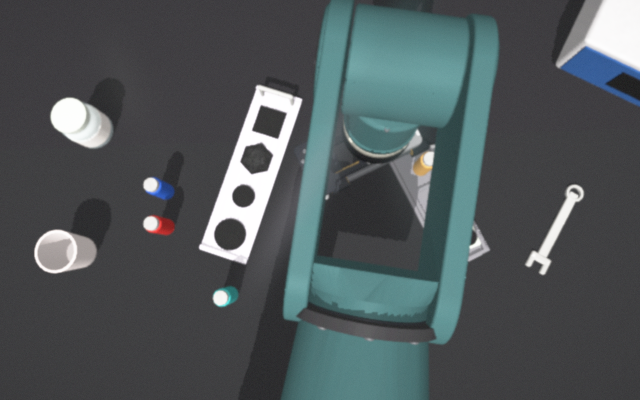

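The scene view shows all four upright in the tray. From its loop (222,297) outward they are round (210,268), slim (198,232), hex (186,203) and square (175,172). The pads on the rack confirm the starting order, so this is the reverse order asked for, and the gripper is clear.

```bash
python3 -c "
from bench import robot
print(robot.close_job())"
```

```text
the job is handed in; nothing more can be done
None
```

The four containers are upright in the tray in reverse order (square furthest from the tray's loop, then hex, slim and round), and I handed the job in at about 28.6 s; no verdict was returned.

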